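Take the spent desiccant canister out of the dry-box lid

TASK

The desiccant canister in the lid of the dry-box is spent. Pinch the two release tabs of its knob, turn it anticlockwise until you feel it come up against its stop, lift it straight out without wrenching it, and stand it gently upright in the tray beside the dish for drying. Leave everything else as it is.

Things in the scene. Friction and masses are not known exactly. Their poses are not given: they have to be found in the camera images.
- knob_grip (a point): point on the canister's axis at the height to pinch its knob, 110 mm above the canister's flat underside, 18 mm below the knob's top. z points up the axis; the tabs lie to its +y and -y. White canister: body 60 mm dia., cap 88 mm dia. 75 to 81 mm up, above it a 26 x 24 mm block between two upright grey tabs
- canister: the same canister, 0.16 to 0.26 kg; origin at the centre of its underside, axes as knob_grip. Two lugs below the cap (along its x, to 40 mm radius) sit under a bayonet flange and a rubber seal pushes up on the cap with about 6 N, so it turns with a light drag until the lugs reach their slots and a stop. The plastic lugs bear 30 N in all: at the stop 0.3 to 0.6 Nm of turning is plainly felt, 1 Nm is too much; pulled before they reach the slots they jam
- tab_left (a joint): travel of the grey tab on the canister's +y side: 0 sprung out (locked) to 0.007 m pinched in, spring 4 to 6 N. Tab: upright plate 20 mm wide (x), 86 to 128 mm above the underside, outer face 25 mm from the axis when out, 18 mm when in; a tongue at its foot (top 86 mm up) sits in a notch of the collar. Free of the notch when pressed more than about 5 mm
- tab_right (a joint): the same for the tab on the canister's -y side. Across the two tabs: 50 mm out, 36 mm pinched in; both must stay pinched while turning. About 20 to 40 N of grip is ample
- drybox: fixed clear box 240 (x) x 200 (y) mm with a white lid, lid top 105 mm up; origin under its centre. In the lid's middle a grey collar, 110 mm dia., rim 138 mm up, with a notch at +y and -y for the tabs' tongues. The canister starts locked in it, axes parallel to the box's
- lid_socket (a point): point on the collar's axis where knob_grip lies when the canister is locked home (160.5 mm above the table). To free it: both tabs in, turn anticlockwise seen from above by 30 to 82 degrees - where differs from box to box and cannot be seen - to a hard stop; there the lugs lie in their slots (3 mm play) and it lifts straight out, 95 mm to clear the rim
- tray: fixed white open tray 180 (x) x 270 (y) x 22 mm, walls and floor 4 mm thick; origin under its centre. The glass dish stands towards its +y end, the -y end is empty
- tray_free_end (a point): middle of the tray's empty end, on the floor (4 mm above the table), 55 mm from the tray's centre towards -y
- dish: open glass dish 64 mm dia., 14 mm high, loose in the tray's +y end; origin at its underside. Leave alone
- brush: wooden brush 150 mm long, lying between box and tray. Leave alone
- vial: small glass vial 26 mm dia., 50 mm high, standing behind the brush. Leave alone
- forceps: steel forceps 120 mm long, lying near the robot's base. Leave alone
- tape: roll of paper tape 96 mm dia., 45 mm high, at the back. Leave alone
- cotton_jar: glass jar 84 mm dia., 125 mm high, at the back. Leave alone

How it is judged:
By the outcome, as a careful person would: the job done as asked, in the order asked, and still so for the second after the job is handed in, with the robot touching nothing.
It also fails if it takes over 72 s, if anything falls off the work surface, if the arm or the gripper's body presses on something with over 40 N, if the wrist force passes 120 N, or if a joint passes its speed limit or range.

ROBOT

A 7-joint arm with a two-finger parallel gripper is mounted at the origin on the work surface. World frame = base frame: x ahead of the robot, y to its left, z up, the work surface at z = 0. Lengths are in m, angles in rad, forces in N, time in s.
With the tool pointing down it reaches from about 0.4 to 0.925 m from the base axis. Payload 5.6 kg.
Tool frame: the origin (TCP) lies between the finger pads; the fingertips stand 8 mm ahead of it and the grasp point (between the pads) lies 11 mm behind it; z points along the fingers, y is the line along which they close (so a half turn about z gives the same grasp; the last joint's range is limited). The gripper opens to 85 mm and grips with 20 to 120 N. Pads are 22 mm wide; open, the fingers measure 114 mm over their backs; the gripper's body (76 mm by 85 mm) begins 54 mm behind the grasp point. The pads swing forward as they close: fully open they stand 13 mm farther back than shut.
Start: joints at [1.294, 0.468, -0.012, 1.603, 0.006, 1.071, -0.056], TCP at [0.151, -0.632, 0.239] pointing down, gripper open.
Joint ranges: [-2.53, 2.53], [-0.31, 2.02], [-1.57, 1.55], [0.28, 2.44], [-1.29, 4.43], [0.15, 1.84], [-2.92, 2.92]. Speed limits (rad/s): [2.57, 2.57, 3.14, 3.14, 3.14, 3.14, 3.14].

INTERFACE

Orientations are given as a rotation vector (axis times angle).
In Python, from bench import sensors, optics, job_done gives the robot as it stands.
- The arm moves only by the tool step_arm, never from a script. Its argument "steps" is a list of rows, each an object of numbers: "tx", "ty", "tz": the shift along the tool's x, y, z in cm; "turn": the turn about the tool's z in rad; "grip": the closure, from 0 (fully open) to 1 (shut). In form: [{"tx": .., "ty": .., "tz": .., "turn": .., "grip": ..}, ...]. A call has 1 to 10 rows; each row is the pose to reach, as a shift and turn from the pose commanded when the call began, along the tool's axes at that moment; what a row does not reach only later rows make up. A row lasts 1/10 s, in which the tool goes at most 50 mm and 8.59 degrees, less where a joint would pass 70% of its speed; a pose out of reach is approached as far as the arm can. A call with a gripper value outside its range is refused whole. The fingers move at their own pace and stop on an object; "force" is the grip in N (left out, the last holds). Time passes only in rows, so rows that repeat a pose let the fingers close. It gives the time, the measured TCP pose, the force, the opening and the grip force at its end, in the units of the state.
- sensors.sense(): the state, without advancing time (a new reading comes with each control period).
- optics.camera(name): name is "scene" or "top"; returns a dict with "img" (384x512x3 uint8, blue, green, red), "fx", "fy", "cx", "cy" (pixels), "rvec" (rotation vector, rad) and "tvec" (3), from world to camera coordinates, as OpenCV has them. Camera axes: x right, y down, z forward; pixel columns grow to the right and rows downward; lengths in m; the calibration is good to about 2 mm. A picture is of the moment at which its call begins. There is no depth.
- job_done(): hands the job in; it is judged then, once.
The state is a dict: "time_s": time; "joint_positions": joint angles; "qd": joint speeds; "tau": joint torques, N m; "ee_pos": TCP position; "tool_rot": TCP orientation; "ft_force": force on the tool from outside, world axes, zero at the start; "moment": the same for the moment, N m; "grip_width": opening from 0.0 (shut) to 1.0 (fully open); "grasp_force": force on a finger pad.
Only numpy, scipy, OpenCV 4.12 (cv2) and the standard library are available. Lean on these libraries where they do the work, as an engineer would, in place of code of your own. Each camera call takes 0.05 s, during which the arm holds its last target. There are 200 camera calls.

## Working session

There is one attempt and no reset: what is moved stays moved. The work goes in short steps, Python scripts to look and compute and a tool call to move; the robot and the scene stay as the last step left them, time stands still between calls to the robot, and variables do not carry over. Pictures are saved under pics/ and viewed, at most 10 in all, crops included, and the job is handed in when it is done.

Besides the shell and the picture viewer there is one more tool, called after ">>>" by a JSON object that holds its "fn" and its "kwargs". step_arm: Moves the arm, as the interface text tells. Its arguments: {"type":"object","properties":{"steps":{"type":"array","items":{"type":"object","properties":{"tx":{"type":"number"},"ty":{"type":"number"},"tz":{"type":"number"},"turn":{"type":"number"},"grip":{"type":"number"}}}},"force":{"type":"number"}},"required":["steps"]}

```bash
mkdir -p pics; cat > h.py <<'E'
import numpy as np, cv2
from bench import sensors, optics
def cam(n):
    c=optics.camera(n); K=np.array([[c['fx'],0,c['cx']],[0,c['fy'],c['cy']],[0,0,1.]])
    R=cv2.Rodrigues(np.array(c['rvec'],float))[0]; t=np.array(c['tvec'],float).ravel()
    return c['img'],K,R,t
def back(K,R,t,uv,z):
    C=-R.T@t; d=R.T@np.linalg.inv(K)@np.array([uv[0],uv[1],1.]); return C+d*(z-C[2])/d[2]
def proj(K,R,t,P):
    p=K@(R@np.array(P,float)+t); return p[:2]/p[2]
E
python3 - <<'E'
from h import *
for n in('scene','top'):
    i,K,R,t=cam(n); cv2.imwrite(f'pics/{n}0.png',cv2.resize(i,(800,600),interpolation=cv2.INTER_CUBIC)); np.savez(n,i=i,K=K,R=R,t=t)
    print(n,K[0,0],-R.T@t,R[2])
s=sensors.sense(); print(s)
E
```

```text
scene 475.0513981748077 [1.47983392 0.33211941 0.85135204] [-0.74503151 -0.24481657 -0.62047796]
top 411.62496894956246 [0.5436702  0.0397529  1.23500882] [ 0.06102385 -0.0237194  -0.99785444]
{'time_s': 0.1, 'joint_positions': array([ 1.29401002,  0.46831824, -0.01159632,  1.6035512 ,  0.005965  ,
        1.07139716, -0.05630465]), 'qd': array([ 7.29753915e-05, -2.04143840e-03,  1.13189164e-03, -2.32204315e-03,
        4.91998089e-04, -6.52783841e-04, -5.86835616e-04]), 'tau': array([ 7.31813925e-04, -5.33513761e+01,  2.15670385e-02, -2.51967287e+01,
        1.15300264e-02,  4.21864112e-03,  5.16161117e-05]), 'ee_pos': array([ 0.15040626, -0.6318447 ,  0.23840652]), 'tool_rot': array([-3.11856619e+00, -3.66063742e-01,  4.39520455e-04]), 'ft_force': array([ 0.48311464, -0.71260901,  0.39270416]), 'moment': array([ 0.00100254, -0.04212844, -0.02177974]), 'grasp_force': 0.0, 'grip_width': 1.0007162455004015}
```

View pics/top0.png

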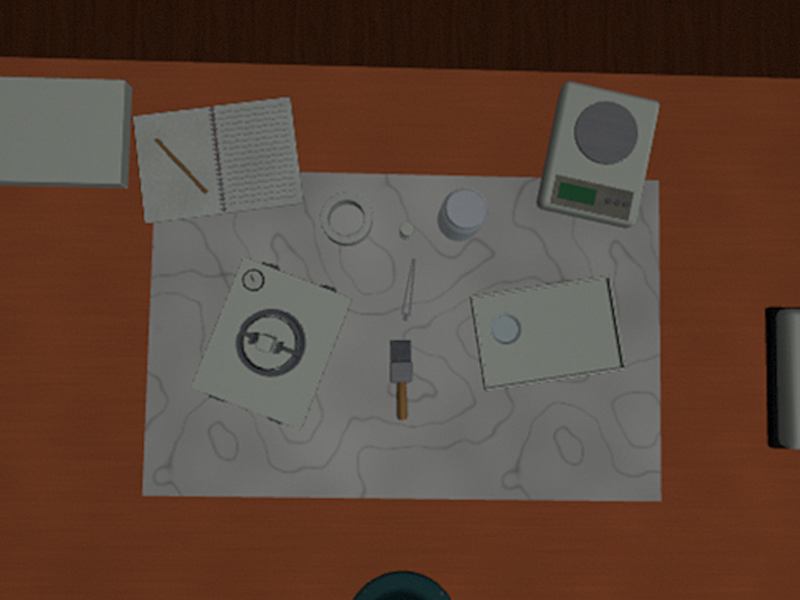

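View pics/scene0.png

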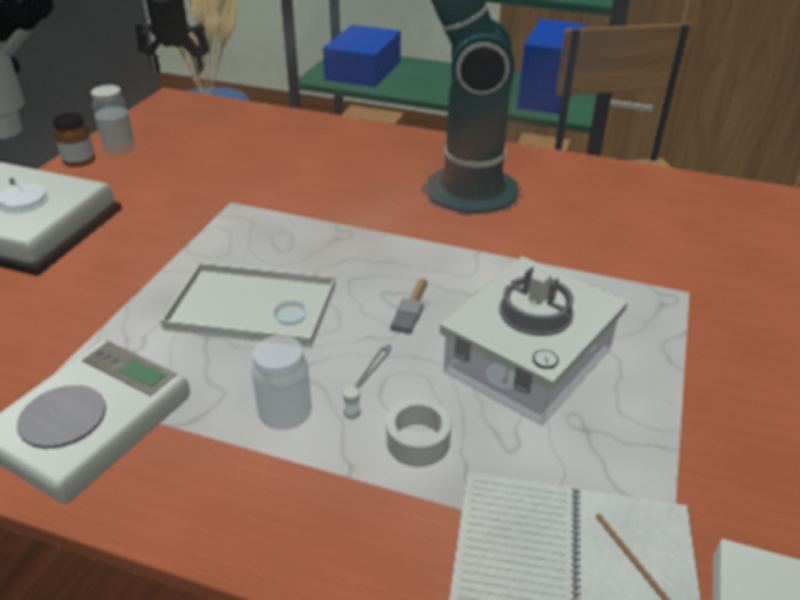

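Top view: box with its collar at left (270,342), tray at right with corners near (471,296), (608,278), (622,366), (486,389), and the dish at (505,328), so the free end is on the right. I'll enlarge the collar and tray.

```bash
python3 - <<'E'
from h import *
d=np.load('top.npz'); i=d['i']
a=cv2.resize(i[155:285,115:235],None,fx=4.5,fy=4.5,interpolation=cv2.INTER_CUBIC)
b=cv2.resize(i[155:285,295:405],None,fx=4.5,fy=4.5,interpolation=cv2.INTER_CUBIC)
o=np.hstack([a,b]); o=cv2.convertScaleAbs(o,alpha=1.6); o=o[:, :]
print(o.shape)
a=cv2.convertScaleAbs(cv2.resize(i[155:285,115:235],None,fx=4.5,fy=4.5,interpolation=cv2.INTER_CUBIC),alpha=1.5);cv2.imwrite('pics/a.png',a)
b=cv2.convertScaleAbs(cv2.resize(i[170:255,295:405],None,fx=6,fy=6,interpolation=cv2.INTER_CUBIC),alpha=1.5);cv2.imwrite('pics/b.png',b)
E
```

```text
(585, 1035, 3)
```

View pics/a.png

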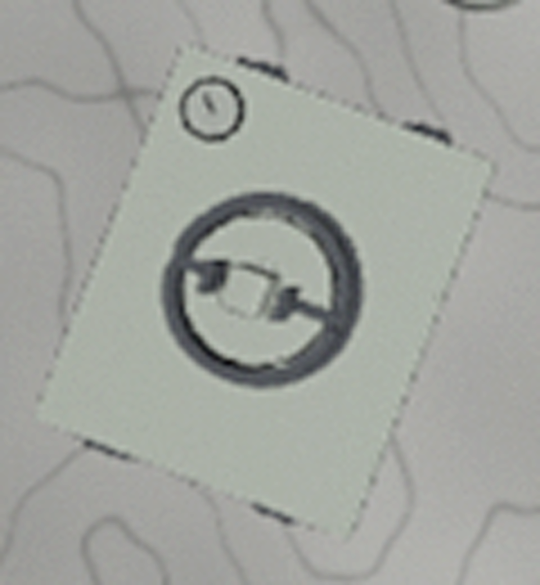

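View pics/b.png

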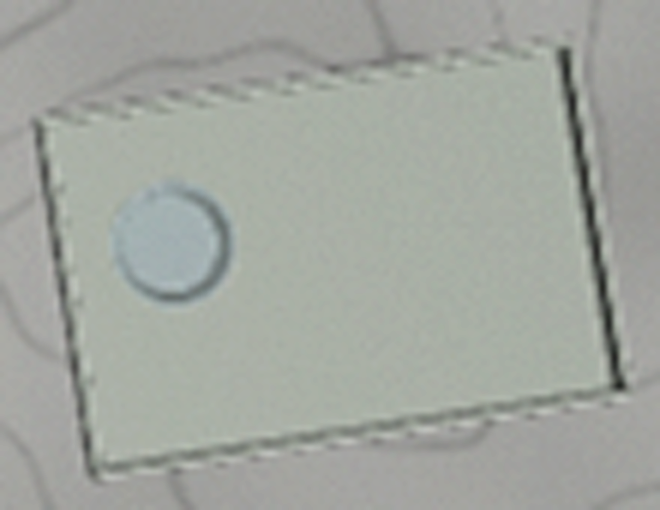

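```bash
python3 - <<'E'
from h import *
d=np.load('top.npz'); K,R,t=d['K'],d['R'],d['t']
f=lambda p,s,ox,oy,z: back(K,R,t,((p[0]+.5)/s-.5+ox,(p[1]+.5)/s-.5+oy),z)
A=lambda p,z:f(p,4.5,115,155,z); B=lambda p,z:f(p,6,295,170,z)
L=np.array([A(p,.105) for p in[(186,45),(495,162),(350,538),(38,415)]])
print('lid',L.round(4).tolist(),L.mean(0),[np.linalg.norm(L[k]-L[k-1]).round(4) for k in range(4)])
e=(L[0]-L[3]+L[1]-L[2]); e2=(L[0]-L[1]+L[3]-L[2]); print('yaw',np.arctan2(e[1],e[0]),np.arctan2(-e2[0],e2[1]))
print('collar c',A((262,290),.138),'r',np.linalg.norm(A((162,290),.138)-A((362,290),.138))/2)
a,b=A((212,277),.1785),A((288,303),.1785); print('tabs',a,b,(a+b)/2,np.linalg.norm(a-b),np.arctan2(-(a-b)[0],(a-b)[1]))
T=np.array([B(p,.022) for p in[(38,120),(565,48),(622,388),(95,475)]])
c=T.mean(0); print('tray',T.round(4).tolist(),c,[np.linalg.norm(T[k]-T[k-1]).round(4) for k in range(4)])
ty=(T[0]-T[1]+T[3]-T[2]); ty/=np.linalg.norm(ty); print('tray yaw',np.arctan2(-ty[0],ty[1]),'free',c-.055*ty,'dish',B((172,242),.018))
s=sensors.sense(); Rt=cv2.Rodrigues(np.array(s['tool_rot']))[0]; print(Rt.round(3))
d=np.load('scene.npz')
# check in the scene image: project collar centre and free end onto the 800px picture
for P in [A((262,290),.138),c-.055*ty]: print((proj(d['K'],d['R'],d['t'],P)*800/512).round(1))
E
```

```text
lid [[0.6802, 0.2914, 0.105], [0.6123, 0.1017, 0.105], [0.384, 0.1837, 0.105], [0.4546, 0.3727, 0.105]] [0.53277786 0.23738672 0.105     ] [np.float64(0.2398), np.float64(0.2015), np.float64(0.2425), np.float64(0.2017)]
yaw -0.345397428969878 -0.35056023345133225
collar c [0.53227204 0.23497735 0.138     ] r 0.05853101807781577
tabs [0.53954602 0.25616301 0.1785    ] [0.52560401 0.21289787 0.1785    ] [0.53257501 0.23453044 0.1785    ] 0.04545604615457174 -0.3117387315821674
tray [[0.6247, -0.1193, 0.022], [0.6656, -0.3816, 0.022], [0.4977, -0.4096, 0.022], [0.451, -0.1492, 0.022]] [ 0.55974837 -0.26492173  0.022     ] [np.float64(0.1762), np.float64(0.2655), np.float64(0.1702), np.float64(0.2646)]
tray yaw 0.16598865429784082 free [ 0.56883588 -0.31916578  0.022     ] dish [ 0.56576385 -0.18690687  0.018     ]
[[ 0.973  0.232 -0.   ]
 [ 0.232 -0.973  0.002]
 [-0.    -0.002 -1.   ]]
[534.  295.2]
[221.7 294.4]
```

```bash
cat >> h.py <<'E'
def go(*targets):
    s=sensors.sense(); Rt=cv2.Rodrigues(np.array(s['tool_rot']))[0]; p=np.array(s['ee_pos'])
    yaw=np.arctan2(Rt[1,0],Rt[0,0])
    for T in targets:
        d=Rt.T@(np.array(T[:3])-p)*100
        print('shift cm',d.round(2),'turn',None if T[3] is None else round(-((T[3]-yaw+np.pi)%(2*np.pi)-np.pi),3))
    print('t',s['time_s'],'pos',p.round(4),'yaw',round(yaw,4),'F',np.array(s['ft_force']).round(2),'M',np.array(s['moment']).round(3),'w',s['grip_width'],'g',s['grasp_force'],'j7',round(s['joint_positions'][6],3))
E
python3 -c "
from h import *
go((.5,-.2,.30,-.345),(.5325,.2355,.25,-.345))"
```

```text
shift cm [ 44.01 -33.92  -6.11] turn 0.579
shift cm [ 57.26 -75.53  -1.04] turn 0.579
t 0.1 pos [ 0.1504 -0.6318  0.2384] yaw 0.2337 F [ 0.48 -0.71  0.39] M [ 0.001 -0.042 -0.022] w 1.0007162455004015 g 0.0 j7 -0.056
```

>>> {"fn": "step_arm", "kwargs": {"steps": [{"tx": 4.4, "ty": -3.4, "tz": -1.5, "turn": 0.1, "grip": 0}, {"tx": 8.8, "ty": -6.8, "tz": -3, "turn": 0.2, "grip": 0}, {"tx": 13.2, "ty": -10.2, "tz": -4.5, "turn": 0.3, "grip": 0}, {"tx": 17.6, "ty": -13.6, "tz": -6, "turn": 0.4, "grip": 0}, {"tx": 22, "ty": -17, "tz": -6, "turn": 0.5, "grip": 0}, {"tx": 26.4, "ty": -20.4, "tz": -6, "turn": 0.58, "grip": 0}, {"tx": 30.8, "ty": -23.8, "tz": -6, "turn": 0.58, "grip": 0}, {"tx": 35, "ty": -28, "tz": -6, "turn": 0.58, "grip": 0}, {"tx": 39, "ty": -31.5, "tz": -6, "turn": 0.58, "grip": 0}, {"tx": 42, "ty": -34, "tz": -6, "turn": 0.58, "grip": 0}]}}

```text
time_s: 1.1
ee_pos: [0.4531, -0.2412, 0.2991]
tool_rot: [3.094, -0.541, -0.0]
ft_force: [0.8, -0.5, 0.2]
grip_width: 1.001
grasp_force: 0.0
```

```bash
python3 -c "
from h import *
go((.5325,.2355,.25,-.345))"
```

```text
shift cm [ -8.71 -47.54   4.9 ] turn -0.001
t 1.1 pos [ 0.4531 -0.2412  0.2991] yaw -0.3464 F [ 0.76 -0.48  0.24] M [-0.022 -0.052 -0.006] w 1.0012288348050546 g 0.0 j7 -1.531
```

>>> {"fn": "step_arm", "kwargs": {"steps": [{"tx": -1, "ty": -4.5, "tz": 0, "grip": 0}, {"tx": -2, "ty": -9, "tz": 0, "grip": 0}, {"tx": -3, "ty": -13.5, "tz": 0, "grip": 0}, {"tx": -4.2, "ty": -18, "tz": 0, "grip": 0}, {"tx": -5.3, "ty": -22.5, "tz": 0, "grip": 0}, {"tx": -6.4, "ty": -27, "tz": 1, "grip": 0}, {"tx": -7.5, "ty": -31.5, "tz": 2, "grip": 0}, {"tx": -8.6, "ty": -36, "tz": 3, "grip": 0}, {"tx": -9.5, "ty": -40, "tz": 4, "grip": 0}, {"tx": -10, "ty": -43, "tz": 4.9, "grip": 0}]}}

```text
validation failed for argument at $.st...
```

>>> {"fn": "step_arm", "kwargs": {"steps": [{"tx": 0, "grip": 0}, {"tx": 0, "grip": 0}, {"tx": 0, "grip": 0}]}}

```text
validation failed for argument at $.st...
```

```bash
python3 -c "
from h import *
go((.5325,.2355,.20,-.345),(.5325,.2355,.152,-.345))
i,K,R,t=cam('scene'); np.savez('s1',i=i,K=K,R=R,t=t)
print(proj(K,R,t,(.5325,.2355,.1785)))
c=i[80:230,280:420]; cv2.imwrite('pics/s1.png',cv2.convertScaleAbs(cv2.resize(c,None,fx=4,fy=4,interpolation=cv2.INTER_CUBIC),alpha=1.3))"
```

```text
shift cm [ -8.71 -47.54   9.9 ] turn -0.001
shift cm [ -8.71 -47.54  14.7 ] turn -0.001
t 1.1 pos [ 0.4531 -0.2412  0.2991] yaw -0.3464 F [ 0.76 -0.48  0.24] M [-0.022 -0.052 -0.006] w 1.0012288348050546 g 0.0 j7 -1.531
[344.0065158  175.74216897]
```

View pics/s1.png

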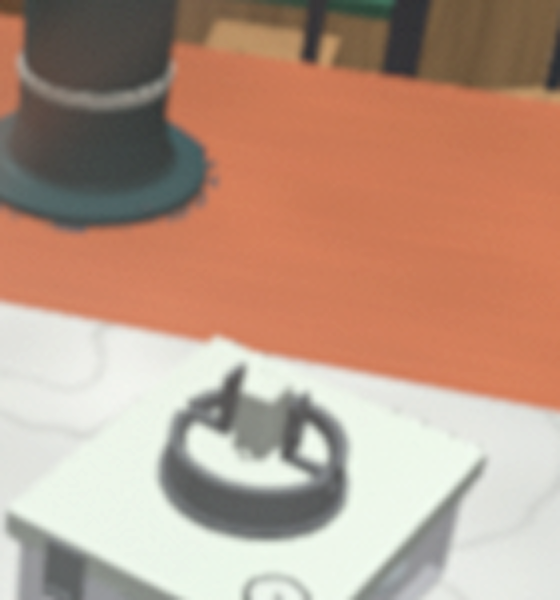

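The calls were refused because the turn field was missing. The crop shows the knob top centre near full-image pixel (345,176), against a predicted (344,176), so the position agrees. I'll resend with every field.

>>> {"fn": "step_arm", "kwargs": {"steps": [{"tx": -1, "ty": -4.5, "tz": 0, "turn": 0, "grip": 0}, {"tx": -2, "ty": -9, "tz": 0, "turn": 0, "grip": 0}, {"tx": -3, "ty": -13.5, "tz": 0, "turn": 0, "grip": 0}, {"tx": -4.2, "ty": -18, "tz": 0, "turn": 0, "grip": 0}, {"tx": -5.3, "ty": -22.5, "tz": 0, "turn": 0, "grip": 0}, {"tx": -6.4, "ty": -27, "tz": 1, "turn": 0, "grip": 0}, {"tx": -7.5, "ty": -31.5, "tz": 2, "turn": 0, "grip": 0}, {"tx": -8.6, "ty": -36, "tz": 3, "turn": 0, "grip": 0}, {"tx": -9.5, "ty": -40, "tz": 4, "turn": 0, "grip": 0}, {"tx": -10, "ty": -43, "tz": 4.9, "turn": 0, "grip": 0}]}}

```text
time_s: 2.15
ee_pos: [0.5037, 0.1981, 0.2494]
tool_rot: [-3.095, 0.537, 0.001]
ft_force: [-0.1, 0.4, 0.4]
grip_width: 1.003
grasp_force: 0.0
```

>>> {"fn": "step_arm", "kwargs": {"steps": [{"tx": 0, "ty": 0, "tz": 0, "turn": 0, "grip": 0}, {"tx": 0, "ty": 0, "tz": 0, "turn": 0, "grip": 0}, {"tx": 0, "ty": 0, "tz": 0, "turn": 0, "grip": 0}]}}

```text
time_s: 2.45
ee_pos: [0.5045, 0.1938, 0.2501]
tool_rot: [3.093, -0.544, 0.0]
ft_force: [0.7, 0.6, 0.4]
grip_width: 0.997
grasp_force: 0.0
```

```bash
python3 -c "
from h import *
go((.5325,.2355,.20,-.345),(.5325,.2355,.152,-.345))"
```

```text
shift cm [ 1.21 -4.88  5.  ] turn -0.003
shift cm [ 1.21 -4.88  9.8 ] turn -0.003
t 2.45 pos [0.5045 0.1938 0.2501] yaw -0.348 F [0.65 0.57 0.39] M [0.047 0.033 0.003] w 0.996696450644869 g 0.0 j7 -2.502
```

>>> {"fn": "step_arm", "kwargs": {"steps": [{"tx": 0.6, "ty": -2.4, "tz": 0, "turn": 0, "grip": 0}, {"tx": 1.2, "ty": -4.9, "tz": 0, "turn": 0, "grip": 0}, {"tx": 1.2, "ty": -4.9, "tz": 2, "turn": 0, "grip": 0}, {"tx": 1.2, "ty": -4.9, "tz": 4, "turn": 0, "grip": 0}, {"tx": 1.2, "ty": -4.9, "tz": 4, "turn": 0, "grip": 0}, {"tx": 1.2, "ty": -4.9, "tz": 4, "turn": 0, "grip": 0}]}}

```text
time_s: 3.05
ee_pos: [0.5327, 0.2361, 0.2107]
tool_rot: [3.094, -0.544, 0.0]
ft_force: [-0.0, -0.2, -0.2]
grip_width: 1.002
grasp_force: 0.0
```

```bash
python3 -c "
from h import *
go((.5325,.2355,.152,-.345))
i,K,R,t=cam('scene')
c=i[80:230,280:420]; cv2.imwrite('pics/s2.png',cv2.convertScaleAbs(cv2.resize(c,None,fx=4,fy=4,interpolation=cv2.INTER_CUBIC),alpha=1.3))"
```

```text
shift cm [0.   0.06 5.87] turn -0.003
t 3.05 pos [0.5327 0.2361 0.2107] yaw -0.3481 F [-0.05 -0.18 -0.21] M [ 0.041 -0.009 -0.006] w 1.0020271507491523 g 0.0 j7 -2.591
```

View pics/s2.png

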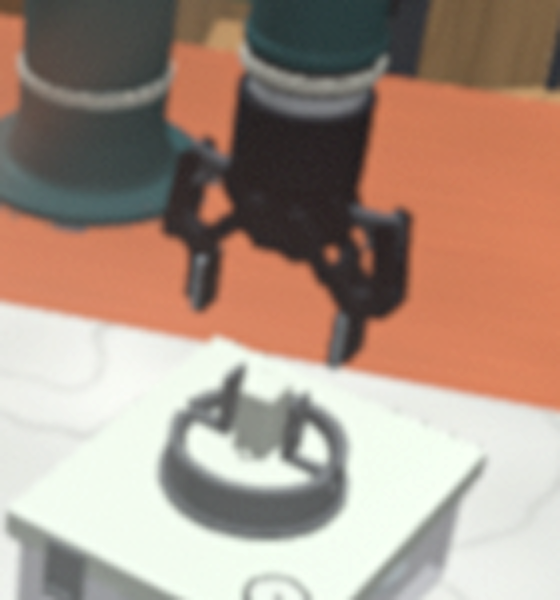

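The open fingers straddle the knob along the tab line: finger tips at (200,305) and (342,360), knob at (265,385). Descending.

>>> {"fn": "step_arm", "kwargs": {"force": 30, "steps": [{"tx": 0, "ty": 0, "tz": 1.5, "turn": 0, "grip": 0}, {"tx": 0, "ty": 0, "tz": 3, "turn": 0, "grip": 0}, {"tx": 0, "ty": 0, "tz": 4.5, "turn": 0, "grip": 0}, {"tx": 0, "ty": 0, "tz": 5.4, "turn": 0, "grip": 0}, {"tx": 0, "ty": 0, "tz": 5.9, "turn": 0, "grip": 0}, {"tx": 0, "ty": 0, "tz": 5.9, "turn": 0, "grip": 0.2}, {"tx": 0, "ty": 0, "tz": 5.9, "turn": 0, "grip": 0.35}]}}

```text
time_s: 3.8
ee_pos: [0.5324, 0.2377, 0.1513]
tool_rot: [-3.094, 0.541, -0.0]
ft_force: [0.3, 0.1, 0.9]
grip_width: 0.691
grasp_force: 0.0
```

>>> {"fn": "step_arm", "kwargs": {"force": 30, "steps": [{"tx": 0, "ty": 0, "tz": 0, "turn": 0, "grip": 0.4}, {"tx": 0, "ty": 0, "tz": 0, "turn": 0, "grip": 0.44}, {"tx": 0, "ty": 0, "tz": 0, "turn": 0, "grip": 0.44}, {"tx": 0, "ty": 0, "tz": 0, "turn": 0, "grip": 0.44}]}}

```text
time_s: 4.2
ee_pos: [0.5327, 0.2377, 0.1519]
tool_rot: [-3.094, 0.541, -0.002]
ft_force: [0.5, -1.1, 3.5]
grip_width: 0.567
grasp_force: 4.2
```

```bash
python3 -c "
from h import *
go((.5325,.2355,.152,-.345))
s=sensors.sense();Rt=cv2.Rodrigues(np.array(s['tool_rot']))[0];print('Ftool',Rt.T@s['ft_force'],Rt.T@s['moment'])"
```

```text
shift cm [ 0.06  0.21 -0.01] turn -0.001
t 4.2 pos [0.5327 0.2377 0.1519] yaw -0.3463 F [ 0.53 -1.1   3.55] M [-0.006  0.103  0.02 ] w 0.5666913127415908 g 4.249125346541405 j7 -2.628
Ftool [ 0.87096777  0.85142237 -3.5478814 ] [-0.04073319 -0.09511442 -0.01961591]
```

>>> {"fn": "step_arm", "kwargs": {"force": 30, "steps": [{"tx": 0, "ty": 0.1, "tz": 0, "turn": 0, "grip": 0.44}, {"tx": 0, "ty": 0.2, "tz": 0, "turn": 0, "grip": 0.48}, {"tx": 0, "ty": 0.2, "tz": 0, "turn": 0, "grip": 0.54}, {"tx": 0, "ty": 0.2, "tz": 0, "turn": 0, "grip": 0.6}, {"tx": 0, "ty": 0.2, "tz": 0, "turn": 0, "grip": 0.8}, {"tx": 0, "ty": 0.2, "tz": 0, "turn": 0, "grip": 0.8}, {"tx": 0, "ty": 0.2, "tz": 0, "turn": 0, "grip": 0.8}, {"tx": 0, "ty": 0.2, "tz": 0, "turn": 0, "grip": 0.8}]}}

```text
time_s: 5.0
ee_pos: [0.5324, 0.2369, 0.1524]
tool_rot: [-3.092, 0.54, -0.003]
ft_force: [0.3, 2.3, 9.0]
grip_width: 0.38
grasp_force: 29.5
```

```bash
cat >> h.py <<'E'
def st():
    go(); s=sensors.sense();Rt=cv2.Rodrigues(np.array(s['tool_rot']))[0];print('Ftool',(Rt.T@s['ft_force']).round(2),'Mtool',(Rt.T@s['moment']).round(3))
E
python3 -c "
from h import *
st()"
```

```text
t 5.0 pos [0.5324 0.2369 0.1524] yaw -0.3457 F [0.32 2.34 9.  ] M [ 0.587 -0.066 -0.107] w 0.3798526320253342 g 29.453497231006622 j7 -2.626
Ftool [-0.48 -2.34 -8.99] Mtool [ 0.575 -0.137  0.109]
```

>>> {"fn": "step_arm", "kwargs": {"steps": [{"tx": 0, "ty": -0.1, "tz": -0.08, "turn": 0, "grip": 0.8}, {"tx": 0, "ty": -0.1, "tz": -0.08, "turn": 0, "grip": 0.8}, {"tx": 0, "ty": -0.1, "tz": -0.08, "turn": -0.03, "grip": 0.8}, {"tx": 0, "ty": -0.1, "tz": -0.08, "turn": -0.06, "grip": 0.8}, {"tx": 0, "ty": -0.1, "tz": -0.08, "turn": -0.06, "grip": 0.8}]}}

```text
time_s: 5.5
ee_pos: [0.5322, 0.2366, 0.1523]
tool_rot: [-3.109, 0.448, -0.001]
ft_force: [0.9, 1.3, 5.8]
grip_width: 0.382
grasp_force: 29.4
```

```bash
python3 -c "
from h import *
st()"
```

```text
t 5.5 pos [0.5322 0.2366 0.1523] yaw -0.2862 F [0.89 1.35 5.81] M [ 0.279 -0.04  -0.14 ] w 0.38161899518215203 g 29.361673593521118 j7 -2.574
Ftool [ 0.47 -1.55 -5.81] Mtool [ 0.279 -0.04   0.14 ]
```

>>> {"fn": "step_arm", "kwargs": {"steps": [{"tx": 0, "ty": -0.05, "tz": -0.05, "turn": -0.05, "grip": 0.8}, {"tx": 0, "ty": -0.05, "tz": -0.05, "turn": -0.1, "grip": 0.8}, {"tx": 0, "ty": -0.05, "tz": -0.05, "turn": -0.15, "grip": 0.8}, {"tx": 0, "ty": -0.05, "tz": -0.05, "turn": -0.2, "grip": 0.8}, {"tx": 0, "ty": -0.05, "tz": -0.05, "turn": -0.25, "grip": 0.8}, {"tx": 0, "ty": -0.05, "tz": -0.05, "turn": -0.3, "grip": 0.8}, {"tx": 0, "ty": -0.05, "tz": -0.05, "turn": -0.35, "grip": 0.8}, {"tx": 0, "ty": -0.05, "tz": -0.05, "turn": -0.4, "grip": 0.8}, {"tx": 0, "ty": -0.05, "tz": -0.05, "turn": -0.4, "grip": 0.8}]}}

```text
time_s: 6.4
ee_pos: [0.5322, 0.2366, 0.1526]
tool_rot: [3.136, 0.179, -0.0]
ft_force: [-0.3, -0.0, 5.7]
grip_width: 0.383
grasp_force: 29.3
```

```bash
python3 -c "
from h import *
st()"
```

```text
t 6.4 pos [0.5322 0.2366 0.1526] yaw 0.1141 F [-0.27 -0.    5.66] M [ 0.13   0.016 -0.093] w 0.3825777950949303 g 29.30650681257248 j7 -2.224
Ftool [-0.27 -0.03 -5.66] Mtool [ 0.131 -0.001  0.093]
```

>>> {"fn": "step_arm", "kwargs": {"steps": [{"tx": 0, "ty": 0, "tz": 0, "turn": -0.03, "grip": 0.8}, {"tx": 0, "ty": 0, "tz": 0, "turn": -0.05, "grip": 0.8}, {"tx": 0, "ty": 0, "tz": 0, "turn": -0.05, "grip": 0.8}]}}

```text
time_s: 6.7
ee_pos: [0.5321, 0.2366, 0.1526]
tool_rot: [3.131, 0.257, -0.0]
ft_force: [0.6, 0.1, 5.8]
grip_width: 0.385
grasp_force: 29.3
```

```bash
python3 -c "
from h import *
st()"
```

```text
t 6.7 pos [0.5321 0.2366 0.1526] yaw 0.1635 F [0.55 0.09 5.84] M [ 0.07   0.062 -0.196] w 0.38460709204142174 g 29.312983453273773 j7 -2.181
Ftool [ 0.56 -0.   -5.84] Mtool [ 0.079 -0.05   0.196]
```

>>> {"fn": "step_arm", "kwargs": {"steps": [{"tx": 0, "ty": 0, "tz": 0, "turn": -0.03, "grip": 0.8}, {"tx": 0, "ty": 0, "tz": 0, "turn": -0.04, "grip": 0.8}, {"tx": 0, "ty": 0, "tz": 0, "turn": -0.04, "grip": 0.8}]}}

```text
time_s: 7.0
ee_pos: [0.5321, 0.2366, 0.1526]
tool_rot: [3.125, 0.319, -0.0]
ft_force: [-0.8, 1.0, 5.0]
grip_width: 0.386
grasp_force: 29.3
```

```bash
python3 -c "
from h import *
st()"
```

```text
t 7.0 pos [0.5321 0.2366 0.1526] yaw 0.2032 F [-0.75  0.96  5.04] M [ 0.093  0.006 -0.184] w 0.38574450902824564 g 29.316675066947937 j7 -2.147
Ftool [-0.55 -1.09 -5.04] Mtool [0.092 0.013 0.184]
```

>>> {"fn": "step_arm", "kwargs": {"steps": [{"tx": 0, "ty": 0, "tz": 0, "turn": -0.03, "grip": 0.8}, {"tx": 0, "ty": 0, "tz": 0, "turn": -0.06, "grip": 0.8}, {"tx": 0, "ty": 0, "tz": 0, "turn": -0.06, "grip": 0.8}]}}

```text
time_s: 7.3
ee_pos: [0.5321, 0.2367, 0.1526]
tool_rot: [3.114, 0.413, -0.0]
ft_force: [0.1, 0.6, 5.5]
grip_width: 0.383
grasp_force: 29.3
```

```bash
python3 -c "
from h import *
st()"
```

```text
t 7.3 pos [0.5321 0.2367 0.1526] yaw 0.2637 F [0.14 0.58 5.52] M [ 0.141  0.034 -0.116] w 0.3829779125021098 g 29.323503077030182 j7 -2.094
Ftool [ 0.29 -0.52 -5.52] Mtool [0.145 0.004 0.116]
```

>>> {"fn": "step_arm", "kwargs": {"steps": [{"tx": 0, "ty": 0, "tz": 0, "turn": -0.03, "grip": 0.8}, {"tx": 0, "ty": 0, "tz": 0, "turn": -0.06, "grip": 0.8}, {"tx": 0, "ty": 0, "tz": 0, "turn": -0.06, "grip": 0.8}]}}

```text
time_s: 7.6
ee_pos: [0.5321, 0.2368, 0.1526]
tool_rot: [3.1, 0.506, -0.0]
ft_force: [-0.0, 0.3, 6.1]
grip_width: 0.387
grasp_force: 29.3
```

```bash
python3 -c "
from h import *
st()"
```

```text
t 7.6 pos [0.5321 0.2368 0.1526] yaw 0.3238 F [-0.05  0.33  6.1 ] M [ 0.107  0.06  -0.173] w 0.38736639519286453 g 29.327738285064697 j7 -2.042
Ftool [ 0.06 -0.32 -6.1 ] Mtool [ 0.12  -0.023  0.173]
```

>>> {"fn": "step_arm", "kwargs": {"steps": [{"tx": 0, "ty": 0, "tz": 0, "turn": -0.03, "grip": 0.8}, {"tx": 0, "ty": 0, "tz": 0, "turn": -0.06, "grip": 0.8}, {"tx": 0, "ty": 0, "tz": 0, "turn": -0.06, "grip": 0.8}]}}

```text
time_s: 7.9
ee_pos: [0.5321, 0.2369, 0.1526]
tool_rot: [-3.084, -0.599, 0.0]
ft_force: [-0.8, 0.9, 5.7]
grip_width: 0.381
grasp_force: 29.3
```

```bash
python3 -c "
from h import *
st()"
```

```text
t 7.9 pos [0.5321 0.2369 0.1526] yaw 0.3839 F [-0.77  0.9   5.74] M [ 0.145  0.02  -0.091] w 0.3805880110860454 g 29.328592121601105 j7 -1.989
Ftool [-0.38 -1.13 -5.74] Mtool [0.142 0.036 0.091]
```

>>> {"fn": "step_arm", "kwargs": {"steps": [{"tx": 0, "ty": 0, "tz": 0, "turn": -0.03, "grip": 0.8}, {"tx": 0, "ty": 0, "tz": 0, "turn": -0.06, "grip": 0.8}, {"tx": 0, "ty": 0, "tz": 0, "turn": -0.06, "grip": 0.8}]}}

```text
time_s: 8.2
ee_pos: [0.5321, 0.237, 0.1526]
tool_rot: [-3.064, -0.692, 0.0]
ft_force: [-0.2, 1.8, 4.7]
grip_width: 0.383
grasp_force: 29.3
```

```bash
python3 -c "
from h import *
st()"
```

```text
t 8.2 pos [0.5321 0.237  0.1526] yaw 0.4439 F [-0.24  1.79  4.69] M [ 0.187  0.052 -0.133] w 0.3827061552334472 g 29.32967036962509 j7 -1.937
Ftool [ 0.55 -1.72 -4.69] Mtool [0.192 0.033 0.133]
```

>>> {"fn": "step_arm", "kwargs": {"steps": [{"tx": 0, "ty": 0, "tz": 0, "turn": -0.03, "grip": 0.8}, {"tx": 0, "ty": 0, "tz": 0, "turn": -0.06, "grip": 0.8}, {"tx": 0, "ty": 0, "tz": 0, "turn": -0.06, "grip": 0.8}]}}

```text
time_s: 8.5
ee_pos: [0.5321, 0.2369, 0.1526]
tool_rot: [-3.042, -0.783, 0.0]
ft_force: [-0.4, 0.5, 5.8]
grip_width: 0.388
grasp_force: 29.3
```

```bash
python3 -c "
from h import *
st()"
```

```text
t 8.5 pos [0.5321 0.2369 0.1526] yaw 0.5039 F [-0.43  0.51  5.78] M [ 0.167  0.085 -0.163] w 0.3880057244880151 g 29.334333837032318 j7 -1.885
Ftool [-0.13 -0.66 -5.78] Mtool [0.187 0.006 0.163]
```

>>> {"fn": "step_arm", "kwargs": {"steps": [{"tx": 0, "ty": 0, "tz": 0, "turn": -0.03, "grip": 0.8}, {"tx": 0, "ty": 0, "tz": 0, "turn": -0.06, "grip": 0.8}, {"tx": 0, "ty": 0, "tz": 0, "turn": -0.06, "grip": 0.8}]}}

```text
time_s: 8.8
ee_pos: [0.5319, 0.2371, 0.1526]
tool_rot: [-3.017, -0.874, 0.0]
ft_force: [-0.1, 0.7, 6.0]
grip_width: 0.388
grasp_force: 29.3
```

```bash
python3 -c "
from h import *
st()"
```

```text
t 8.8 pos [0.5319 0.2371 0.1526] yaw 0.564 F [-0.06  0.71  5.96] M [ 0.293  0.169 -0.251] w 0.38770623491691797 g 29.341678619384766 j7 -1.833
Ftool [ 0.33 -0.64 -5.96] Mtool [0.338 0.014 0.251]
```

>>> {"fn": "step_arm", "kwargs": {"steps": [{"tx": 0, "ty": 0, "tz": 0, "turn": -0.03, "grip": 0.8}, {"tx": 0, "ty": 0, "tz": 0, "turn": -0.03, "grip": 0.8}]}}

```text
time_s: 9.0
ee_pos: [0.5318, 0.2372, 0.1526]
tool_rot: [-3.004, -0.919, 0.0]
ft_force: [-0.4, 1.2, 5.5]
grip_width: 0.383
grasp_force: 29.3
```

```bash
python3 -c "
from h import *
st()"
```

```text
t 9.0 pos [0.5318 0.2372 0.1526] yaw 0.594 F [-0.42  1.22  5.51] M [ 0.309  0.189 -0.184] w 0.38277131362243316 g 29.345559775829315 j7 -1.807
Ftool [ 0.33 -1.24 -5.51] Mtool [0.362 0.017 0.184]
```

>>> {"fn": "step_arm", "kwargs": {"steps": [{"tx": 0, "ty": 0, "tz": 0, "turn": -0.03, "grip": 0.8}, {"tx": 0, "ty": 0, "tz": 0, "turn": -0.05, "grip": 0.8}, {"tx": 0, "ty": 0, "tz": 0, "turn": -0.05, "grip": 0.8}]}}

```text
time_s: 9.3
ee_pos: [0.5317, 0.2374, 0.1526]
tool_rot: [-2.979, -0.994, 0.0]
ft_force: [-1.9, 1.6, 5.4]
grip_width: 0.381
grasp_force: 29.3
```

```bash
python3 -c "
from h import *
st()"
```

```text
t 9.3 pos [0.5317 0.2374 0.1526] yaw 0.644 F [-1.92  1.63  5.38] M [ 0.359  0.241 -0.17 ] w 0.38089479818581046 g 29.343000054359436 j7 -1.764
Ftool [-0.55 -2.46 -5.38] Mtool [0.432 0.023 0.17 ]
```

>>> {"fn": "step_arm", "kwargs": {"steps": [{"tx": 0, "ty": -0.07, "tz": 0, "turn": -0.03, "grip": 0.8}, {"tx": 0, "ty": -0.07, "tz": 0, "turn": -0.05, "grip": 0.8}, {"tx": 0, "ty": -0.07, "tz": 0, "turn": -0.05, "grip": 0.8}]}}

```text
time_s: 9.6
ee_pos: [0.5315, 0.2375, 0.1526]
tool_rot: [-2.954, -1.068, 0.0]
ft_force: [-0.6, 0.1, 5.8]
grip_width: 0.383
grasp_force: 29.3
```

```bash
python3 -c "
from h import *
st()"
```

```text
t 9.6 pos [0.5315 0.2375 0.1526] yaw 0.6938 F [-0.55  0.06  5.82] M [ 0.209  0.058 -0.232] w 0.3828554683518164 g 29.346705973148346 j7 -1.722
Ftool [-0.39 -0.4  -5.82] Mtool [0.198 0.089 0.232]
```

Forces dropped. At 59.6°, continuing.

>>> {"fn": "step_arm", "kwargs": {"steps": [{"tx": 0, "ty": 0, "tz": 0, "turn": -0.03, "grip": 0.8}, {"tx": 0, "ty": 0, "tz": 0, "turn": -0.06, "grip": 0.8}, {"tx": 0, "ty": 0, "tz": 0, "turn": -0.06, "grip": 0.8}]}}

```text
time_s: 9.9
ee_pos: [0.5315, 0.2376, 0.1526]
tool_rot: [-2.921, -1.156, 0.0]
ft_force: [-0.7, 2.3, 6.3]
grip_width: 0.387
grasp_force: 29.3
```

```bash
python3 -c "
from h import *
st()"
```

```text
t 9.9 pos [0.5315 0.2376 0.1526] yaw 0.754 F [-0.66  2.25  6.3 ] M [ 0.177  0.156 -0.143] w 0.38658538825885835 g 29.34653341770172 j7 -1.669
Ftool [ 1.06 -2.1  -6.3 ] Mtool [0.236 0.007 0.143]
```

>>> {"fn": "step_arm", "kwargs": {"steps": [{"tx": 0, "ty": -0.04, "tz": 0, "turn": -0.03, "grip": 0.8}, {"tx": 0, "ty": -0.04, "tz": 0, "turn": -0.06, "grip": 0.8}, {"tx": 0, "ty": -0.04, "tz": 0, "turn": -0.06, "grip": 0.8}]}}

```text
time_s: 10.2
ee_pos: [0.5314, 0.2377, 0.1526]
tool_rot: [2.885, 1.243, -0.0]
ft_force: [-0.4, 0.3, 5.3]
grip_width: 0.381
grasp_force: 29.3
```

```bash
python3 -c "
from h import *
st()"
```

```text
t 10.2 pos [0.5314 0.2377 0.1526] yaw 0.8139 F [-0.41  0.26  5.29] M [ 0.164  0.056 -0.143] w 0.3806571544161885 g 29.34977352619171 j7 -1.618
Ftool [-0.09 -0.47 -5.29] Mtool [0.154 0.081 0.143]
```

>>> {"fn": "step_arm", "kwargs": {"steps": [{"tx": 0, "ty": 0, "tz": 0, "turn": -0.03, "grip": 0.8}, {"tx": 0, "ty": 0, "tz": 0, "turn": -0.06, "grip": 0.8}, {"tx": 0, "ty": 0, "tz": 0, "turn": -0.06, "grip": 0.8}]}}

```text
time_s: 10.5
ee_pos: [0.531, 0.238, 0.1526]
tool_rot: [-2.846, -1.329, 0.001]
ft_force: [-1.1, 1.5, 5.9]
grip_width: 0.386
grasp_force: 29.5
```

```bash
python3 -c "
from h import *
st()"
```

```text
t 10.5 pos [0.531  0.238  0.1526] yaw 0.8736 F [-1.1   1.46  5.87] M [ 0.271  0.302 -0.269] w 0.3864668250505211 g 29.46942150592804 j7 -1.566
Ftool [ 0.41 -1.79 -5.87] Mtool [0.405 0.014 0.269]
```

>>> {"fn": "step_arm", "kwargs": {"steps": [{"tx": 0, "ty": -0.04, "tz": 0, "turn": -0.03, "grip": 0.8}, {"tx": 0, "ty": -0.04, "tz": 0, "turn": -0.03, "grip": 0.8}]}}

```text
time_s: 10.7
ee_pos: [0.5304, 0.2384, 0.1526]
tool_rot: [-2.826, -1.371, 0.002]
ft_force: [-1.1, 2.0, 6.9]
grip_width: 0.384
grasp_force: 29.9
```

```bash
python3 -c "
from h import *
st()"
```

```text
t 10.7 pos [0.5304 0.2384 0.1526] yaw 0.9032 F [-1.15  2.02  6.86] M [ 0.342  0.494 -0.492] w 0.38414693031316993 g 29.869322776794434 j7 -1.541
Ftool [ 0.87 -2.16 -6.85] Mtool [ 0.6   -0.036  0.492]
```

Moment jumped from 0.27 to 0.49 Nm over 0.03 rad at about 71°, which is the stop. I'll relax slightly, recentre, and start a slow lift.

>>> {"fn": "step_arm", "kwargs": {"steps": [{"tx": 0, "ty": 0.05, "tz": 0, "turn": 0.02, "grip": 0.8}, {"tx": 0, "ty": 0.08, "tz": 0, "turn": 0.02, "grip": 0.8}, {"tx": 0, "ty": 0.08, "tz": 0, "turn": 0.02, "grip": 0.8}, {"tx": 0, "ty": 0.08, "tz": -0.1, "turn": 0.02, "grip": 0.8}, {"tx": 0, "ty": 0.08, "tz": -0.2, "turn": 0.02, "grip": 0.8}, {"tx": 0, "ty": 0.08, "tz": -0.2, "turn": 0.02, "grip": 0.8}]}}

```text
time_s: 11.3
ee_pos: [0.5304, 0.2383, 0.1542]
tool_rot: [-2.838, -1.344, 0.002]
ft_force: [-4.6, 3.8, 3.0]
grip_width: 0.383
grasp_force: 29.7
```

```bash
python3 -c "
from h import *
st()"
```

```text
t 11.3 pos [0.5304 0.2383 0.1542] yaw 0.8845 F [-4.64  3.75  3.02] M [ 0.884  0.885 -0.08 ] w 0.38250851315003587 g 29.699321687221527 j7 -1.555
Ftool [-0.04 -5.97 -3.01] Mtool [1.245 0.123 0.078]
```

>>> {"fn": "step_arm", "kwargs": {"steps": [{"tx": 0, "ty": -0.06, "tz": 0, "turn": 0, "grip": 0.8}, {"tx": 0, "ty": -0.12, "tz": 0, "turn": 0, "grip": 0.8}, {"tx": 0, "ty": -0.12, "tz": -0.1, "turn": 0, "grip": 0.8}, {"tx": 0, "ty": -0.12, "tz": -0.1, "turn": 0, "grip": 0.8}]}}

```text
time_s: 11.7
ee_pos: [0.5304, 0.2384, 0.1553]
tool_rot: [-2.839, -1.343, 0.001]
ft_force: [-3.2, 2.2, 1.0]
grip_width: 0.38
grasp_force: 29.7
```

```bash
python3 -c "
from h import *
st()"
```

```text
t 11.7 pos [0.5304 0.2384 0.1553] yaw 0.8839 F [-3.2   2.24  1.03] M [ 0.805  0.794 -0.054] w 0.38048773143309095 g 29.694234430789948 j7 -1.556
Ftool [-0.3  -3.89 -1.03] Mtool [1.124 0.118 0.054]
```

>>> {"fn": "step_arm", "kwargs": {"steps": [{"tx": 0, "ty": -0.08, "tz": 0, "turn": 0, "grip": 0.8}, {"tx": 0, "ty": -0.15, "tz": -0.1, "turn": 0, "grip": 0.8}, {"tx": 0, "ty": -0.15, "tz": -0.2, "turn": 0, "grip": 0.8}, {"tx": 0, "ty": -0.15, "tz": -0.3, "turn": 0, "grip": 0.8}, {"tx": 0, "ty": -0.15, "tz": -0.3, "turn": 0, "grip": 0.8}]}}

```text
time_s: 12.2
ee_pos: [0.53, 0.2383, 0.1582]
tool_rot: [2.839, 1.342, -0.0]
ft_force: [1.6, 0.4, -3.1]
grip_width: 0.379
grasp_force: 30.2
```

```bash
python3 -c "
from h import *
st()"
```

```text
t 12.2 pos [0.53   0.2383 0.1582] yaw 0.8831 F [ 1.61  0.43 -3.14] M [ 0.114 -0.244 -0.009] w 0.37888625256767505 g 30.247913897037506 j7 -1.556
Ftool [1.36 0.97 3.14] Mtool [-0.116  0.243  0.009]
```

>>> {"fn": "step_arm", "kwargs": {"steps": [{"tx": 0.05, "ty": 0.02, "tz": -0.3, "turn": 0, "grip": 0.8}, {"tx": 0.05, "ty": 0.02, "tz": -0.6, "turn": 0, "grip": 0.8}, {"tx": 0.05, "ty": 0.02, "tz": -0.9, "turn": 0, "grip": 0.8}, {"tx": 0.05, "ty": 0.02, "tz": -1.2, "turn": 0, "grip": 0.8}, {"tx": 0.05, "ty": 0.02, "tz": -1.2, "turn": 0, "grip": 0.8}]}}

```text
time_s: 12.7
ee_pos: [0.5304, 0.2402, 0.1716]
tool_rot: [-2.84, -1.344, -0.003]
ft_force: [-0.2, 0.6, -1.9]
grip_width: 0.375
grasp_force: 32.1
```

```bash
python3 -c "
from h import *
st()"
```

```text
t 12.7 pos [0.5304 0.2402 0.1716] yaw 0.884 F [-0.21  0.56 -1.85] M [ 0.005 -0.014 -0.003] w 0.3748823785314844 g 32.13872730731964 j7 -1.546
Ftool [ 0.3  -0.52  1.85] Mtool [-0.008  0.013  0.003]
```

>>> {"fn": "step_arm", "kwargs": {"steps": [{"tx": -0.1, "ty": 0.1, "tz": -0.5, "turn": 0, "grip": 0.8}, {"tx": -0.1, "ty": 0.1, "tz": -1, "turn": 0, "grip": 0.8}, {"tx": -0.1, "ty": 0.1, "tz": -1.5, "turn": 0, "grip": 0.8}, {"tx": -0.1, "ty": 0.1, "tz": -2, "turn": 0, "grip": 0.8}, {"tx": -0.1, "ty": 0.1, "tz": -2.5, "turn": 0, "grip": 0.8}, {"tx": -0.1, "ty": 0.1, "tz": -3, "turn": 0, "grip": 0.8}]}}

```text
time_s: 13.3
ee_pos: [0.5302, 0.2381, 0.2009]
tool_rot: [2.84, 1.343, 0.0]
ft_force: [-0.6, 0.6, -2.4]
grip_width: 0.379
grasp_force: 32.1
```

>>> {"fn": "step_arm", "kwargs": {"steps": [{"tx": 0, "ty": 0, "tz": -1, "turn": 0, "grip": 0.8}, {"tx": 0, "ty": 0, "tz": -2, "turn": 0, "grip": 0.8}, {"tx": 0, "ty": 0, "tz": -3, "turn": 0, "grip": 0.8}, {"tx": 0, "ty": 0, "tz": -4, "turn": 0, "grip": 0.8}, {"tx": 0, "ty": 0, "tz": -5, "turn": 0, "grip": 0.8}, {"tx": 0, "ty": 0, "tz": -6, "turn": 0, "grip": 0.8}, {"tx": 0, "ty": 0, "tz": -7, "turn": 0, "grip": 0.8}, {"tx": 0, "ty": 0, "tz": -8, "turn": 0, "grip": 0.8}, {"tx": 0, "ty": 0, "tz": -8, "turn": 0, "grip": 0.8}]}}

```text
time_s: 14.2
ee_pos: [0.5309, 0.2386, 0.2822]
tool_rot: [2.84, 1.343, 0.004]
ft_force: [0.2, -0.0, -1.5]
grip_width: 0.373
grasp_force: 32.1
```

```bash
python3 -c "
from h import *
go((.569,-.319,.28,None),(.569,-.319,.13,None))
i,K,R,t=cam('scene')
c=i[60:220,250:450]; cv2.imwrite('pics/s3.png',cv2.convertScaleAbs(cv2.resize(c,None,fx=4,fy=3.7,interpolation=cv2.INTER_CUBIC),alpha=1.3))"
```

```text
shift cm [-40.69  38.32   0.17] turn None
shift cm [-40.73  38.3   15.17] turn None
t 14.2 pos [0.5309 0.2386 0.2822] yaw 0.8837 F [ 0.21 -0.01 -1.47] M [-0.023 -0.031 -0.005] w 0.3731456721304738 g 32.130884528160095 j7 -1.457
```

View pics/s3.png

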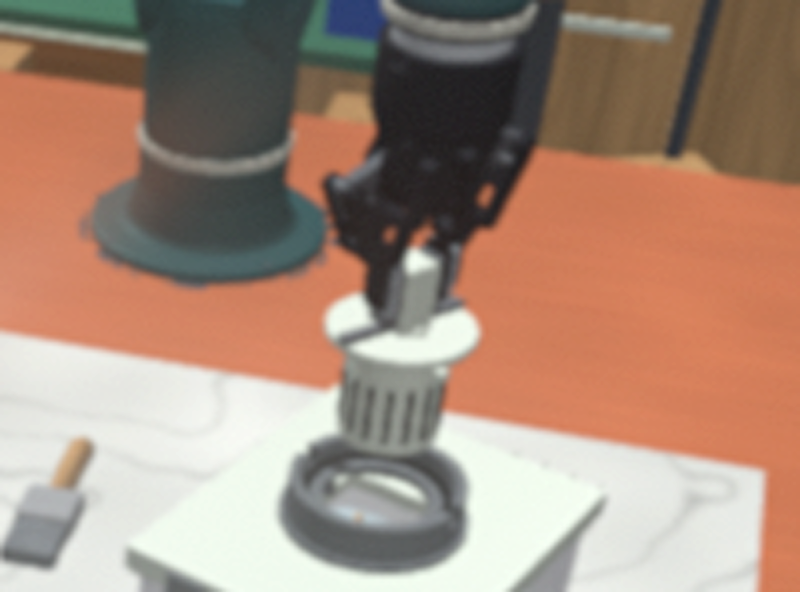

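The canister is out, hanging upright above the collar (body bottom around (390,440) in the crop). Carrying it to the tray.

>>> {"fn": "step_arm", "kwargs": {"steps": [{"tx": -1, "ty": 1, "tz": 0, "turn": 0, "grip": 0.8}, {"tx": -3, "ty": 2.8, "tz": 0, "turn": 0, "grip": 0.8}, {"tx": -5.5, "ty": 5.2, "tz": 0, "turn": 0, "grip": 0.8}, {"tx": -8, "ty": 7.6, "tz": 0, "turn": 0, "grip": 0.8}, {"tx": -10.5, "ty": 10, "tz": 0, "turn": 0, "grip": 0.8}, {"tx": -13, "ty": 12.3, "tz": 0, "turn": 0, "grip": 0.8}, {"tx": -15.5, "ty": 14.6, "tz": 0, "turn": 0, "grip": 0.8}, {"tx": -18, "ty": 17, "tz": 0, "turn": 0, "grip": 0.8}, {"tx": -20.5, "ty": 19.4, "tz": 0, "turn": 0, "grip": 0.8}, {"tx": -23, "ty": 21.7, "tz": 0, "turn": 0, "grip": 0.8}]}}

```text
time_s: 15.25
ee_pos: [0.5512, -0.0802, 0.2798]
tool_rot: [-2.84, -1.342, 0.002]
ft_force: [0.2, -0.7, -2.3]
grip_width: 0.382
grasp_force: 32.1
```

>>> {"fn": "step_arm", "kwargs": {"steps": [{"tx": -2.5, "ty": 2.4, "tz": 0, "turn": 0, "grip": 0.8}, {"tx": -5, "ty": 4.8, "tz": 0, "turn": 0, "grip": 0.8}, {"tx": -7.5, "ty": 7.2, "tz": 0, "turn": 0, "grip": 0.8}, {"tx": -10, "ty": 9.5, "tz": 0, "turn": 0, "grip": 0.8}, {"tx": -12.5, "ty": 12, "tz": 0, "turn": 0, "grip": 0.8}, {"tx": -14.5, "ty": 14, "tz": 0, "turn": 0, "grip": 0.8}, {"tx": -16.2, "ty": 15.5, "tz": 0, "turn": 0, "grip": 0.8}, {"tx": -17.2, "ty": 16.3, "tz": 0, "turn": 0, "grip": 0.8}, {"tx": -17.5, "ty": 16.6, "tz": 0, "turn": 0, "grip": 0.8}, {"tx": -17.5, "ty": 16.6, "tz": 0, "turn": 0, "grip": 0.8}]}}

```text
time_s: 16.25
ee_pos: [0.569, -0.3178, 0.28]
tool_rot: [-2.839, -1.343, 0.0]
ft_force: [0.7, 0.2, -2.1]
grip_width: 0.375
grasp_force: 32.1
```

```bash
python3 -c "
from h import *
go((.569,-.319,.17,None),(.569,-.319,.11,None))"
```

```text
shift cm [-0.09  0.08 11.  ] turn None
shift cm [-0.1   0.09 17.  ] turn None
t 16.25 pos [ 0.569  -0.3178  0.28  ] yaw 0.8835 F [ 0.65  0.2  -2.13] M [ 0.091 -0.007 -0.018] w 0.3747545733659966 g 32.13975191116333 j7 -0.488
```

>>> {"fn": "step_arm", "kwargs": {"steps": [{"tx": 0, "ty": 0, "tz": 1, "turn": 0, "grip": 0.8}, {"tx": 0, "ty": 0, "tz": 3, "turn": 0, "grip": 0.8}, {"tx": 0, "ty": 0, "tz": 5, "turn": 0, "grip": 0.8}, {"tx": 0, "ty": 0, "tz": 7, "turn": 0, "grip": 0.8}, {"tx": 0, "ty": 0, "tz": 9, "turn": 0, "grip": 0.8}, {"tx": 0, "ty": 0, "tz": 11, "turn": 0, "grip": 0.8}, {"tx": 0, "ty": 0, "tz": 13, "turn": 0, "grip": 0.8}, {"tx": 0, "ty": 0, "tz": 14.5, "turn": 0, "grip": 0.8}, {"tx": 0, "ty": 0, "tz": 15.5, "turn": 0, "grip": 0.8}, {"tx": 0, "ty": 0, "tz": 15.5, "turn": 0, "grip": 0.8}]}}

```text
time_s: 17.25
ee_pos: [0.5687, -0.317, 0.124]
tool_rot: [-2.837, -1.344, 0.002]
ft_force: [-0.4, -0.1, -2.2]
grip_width: 0.379
grasp_force: 32.1
```

```bash
python3 -c "
from h import *
st()
i,K,R,t=cam('scene')
c=i[90:240,90:260]; cv2.imwrite('pics/s4.png',cv2.convertScaleAbs(cv2.resize(c,None,fx=4,fy=4,interpolation=cv2.INTER_CUBIC),alpha=1.3))"
```

```text
t 17.25 pos [ 0.5687 -0.317   0.124 ] yaw 0.8846 F [-0.43 -0.08 -2.19] M [ 0.019  0.011 -0.035] w 0.378851867208006 g 32.146064043045044 j7 -0.572
Ftool [-0.33 -0.28  2.19] Mtool [0.02  0.008 0.035]
```

View pics/s4.png

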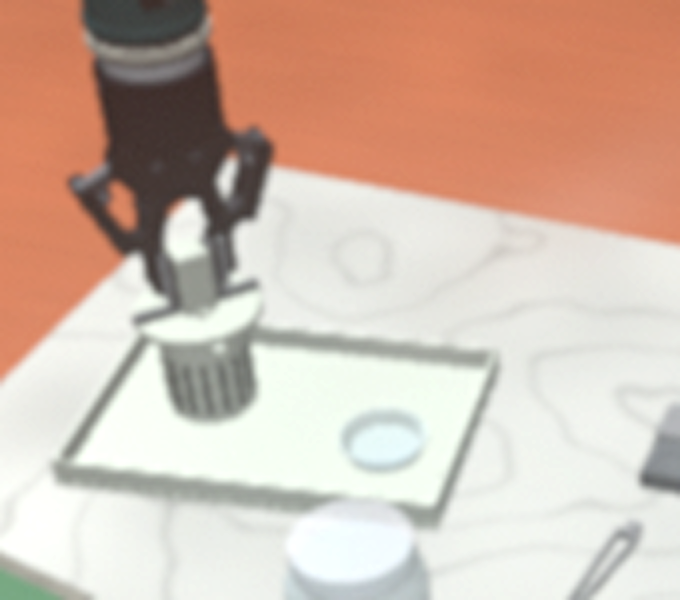

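The canister hangs over the free end (body bottom at (212,410)), clear of the dish at (383,440) and of the walls. Lowering slowly.

>>> {"fn": "step_arm", "kwargs": {"steps": [{"tx": 0, "ty": 0, "tz": 0.3, "turn": 0, "grip": 0.8}, {"tx": 0, "ty": 0, "tz": 0.6, "turn": 0, "grip": 0.8}, {"tx": 0, "ty": 0, "tz": 0.9, "turn": 0, "grip": 0.8}, {"tx": 0, "ty": 0, "tz": 1.2, "turn": 0, "grip": 0.8}, {"tx": 0, "ty": 0, "tz": 1.4, "turn": 0, "grip": 0.8}, {"tx": 0, "ty": 0, "tz": 1.5, "turn": 0, "grip": 0.8}, {"tx": 0, "ty": 0, "tz": 1.6, "turn": 0, "grip": 0.8}, {"tx": 0, "ty": 0, "tz": 1.6, "turn": 0, "grip": 0.8}]}}

```text
time_s: 18.1
ee_pos: [0.5694, -0.3179, 0.1093]
tool_rot: [-2.84, -1.343, 0.0]
ft_force: [0.6, 0.5, -2.4]
grip_width: 0.381
grasp_force: 32.1
```

```bash
python3 -c "
from h import *
st()"
```

```text
t 18.1 pos [ 0.5694 -0.3179  0.1093] yaw 0.8837 F [ 0.62  0.53 -2.39] M [-0.065  0.016  0.015] w 0.38116407269611813 g 32.14032590389252 j7 -0.581
Ftool [0.8  0.15 2.39] Mtool [-0.028 -0.06  -0.015]
```

>>> {"fn": "step_arm", "kwargs": {"steps": [{"tx": 0, "ty": 0, "tz": 0.1, "turn": 0, "grip": 0.8}, {"tx": 0, "ty": 0, "tz": 0.2, "turn": 0, "grip": 0.8}, {"tx": 0, "ty": 0, "tz": 0.25, "turn": 0, "grip": 0.8}, {"tx": 0, "ty": 0, "tz": 0.25, "turn": 0, "grip": 0.8}]}}

```text
time_s: 18.5
ee_pos: [0.57, -0.3178, 0.1085]
tool_rot: [2.839, 1.343, 0.001]
ft_force: [-1.0, 0.9, 6.1]
grip_width: 0.377
grasp_force: 33.1
```

```bash
python3 -c "
from h import *
st()"
```

```text
t 18.5 pos [ 0.57   -0.3178  0.1085] yaw 0.8839 F [-1.    0.87  6.15] M [ 0.298  0.634 -0.044] w 0.3771826775261958 g 33.08782517910004 j7 -0.583
Ftool [ 0.04 -1.32 -6.15] Mtool [ 0.679 -0.172  0.044]
```

>>> {"fn": "step_arm", "kwargs": {"force": 20, "steps": [{"tx": 0, "ty": -0.03, "tz": -0.08, "turn": 0, "grip": 0.7}, {"tx": 0, "ty": -0.03, "tz": -0.08, "turn": 0, "grip": 0.62}, {"tx": 0, "ty": -0.03, "tz": -0.08, "turn": 0, "grip": 0.6}, {"tx": 0, "ty": -0.03, "tz": -0.08, "turn": 0, "grip": 0.57}, {"tx": 0, "ty": -0.03, "tz": -0.08, "turn": 0, "grip": 0.54}, {"tx": 0, "ty": -0.03, "tz": -0.08, "turn": 0, "grip": 0.51}, {"tx": 0, "ty": -0.03, "tz": -0.08, "turn": 0, "grip": 0.48}, {"tx": 0, "ty": -0.03, "tz": -0.08, "turn": 0, "grip": 0.45}]}}

```text
time_s: 19.3
ee_pos: [0.5686, -0.3178, 0.1071]
tool_rot: [-2.839, -1.343, 0.002]
ft_force: [0.5, 0.2, -0.9]
grip_width: 0.552
grasp_force: 4.4
```

```bash
python3 -c "
from h import *
st()"
```

```text
t 19.3 pos [ 0.5686 -0.3178  0.1071] yaw 0.8836 F [ 0.48  0.15 -0.87] M [-0.018 -0.01   0.008] w 0.5518353883269341 g 4.368811547756195 j7 -0.582
Ftool [0.42 0.27 0.87] Mtool [-0.019 -0.008 -0.008]
```

Nearly free and balanced. I'll open fully, then rise.

>>> {"fn": "step_arm", "kwargs": {"steps": [{"tx": 0, "ty": 0, "tz": 0, "turn": 0, "grip": 0.42}, {"tx": 0, "ty": 0, "tz": 0, "turn": 0, "grip": 0.39}, {"tx": 0, "ty": 0, "tz": 0, "turn": 0, "grip": 0.3}, {"tx": 0, "ty": 0, "tz": 0, "turn": 0, "grip": 0.1}, {"tx": 0, "ty": 0, "tz": 0, "turn": 0, "grip": 0}, {"tx": 0, "ty": 0, "tz": 0, "turn": 0, "grip": 0}, {"tx": 0, "ty": 0, "tz": 0, "turn": 0, "grip": 0}]}}

```text
time_s: 20.0
ee_pos: [0.5692, -0.3178, 0.1078]
tool_rot: [2.84, 1.343, 0.0]
ft_force: [0.4, -0.4, 0.3]
grip_width: 1.002
grasp_force: 0.0
```

>>> {"fn": "step_arm", "kwargs": {"steps": [{"tx": 0, "ty": 0, "tz": -1, "turn": 0, "grip": 0}, {"tx": 0, "ty": 0, "tz": -2.5, "turn": 0, "grip": 0}, {"tx": 0, "ty": 0, "tz": -4.5, "turn": 0, "grip": 0}, {"tx": 0, "ty": 0, "tz": -7, "turn": 0, "grip": 0}, {"tx": 0, "ty": 0, "tz": -10, "turn": 0, "grip": 0}, {"tx": 0, "ty": 0, "tz": -12, "turn": 0, "grip": 0}, {"tx": 0, "ty": 0, "tz": -13, "turn": 0, "grip": 0}, {"tx": 0, "ty": 0, "tz": -13, "turn": 0, "grip": 0}, {"tx": 0, "ty": 0, "tz": -13, "turn": 0, "grip": 0}]}}

```text
time_s: 20.9
ee_pos: [0.5687, -0.3177, 0.2373]
tool_rot: [-2.84, -1.343, 0.001]
ft_force: [-0.0, 0.2, -0.5]
grip_width: 0.997
grasp_force: 0.0
```

```bash
python3 -c "
from h import *
st()
i,K,R,t=cam('scene')
c=i[80:280,90:420]; cv2.imwrite('pics/s5.png',cv2.convertScaleAbs(cv2.resize(c,None,fx=2.4,fy=2.4,interpolation=cv2.INTER_CUBIC),alpha=1.3))"
```

```text
t 20.9 pos [ 0.5687 -0.3177  0.2373] yaw 0.8837 F [-0.02  0.2  -0.47] M [0.006 0.024 0.029] w 0.9973108175700501 g 0.0 j7 -0.509
Ftool [ 0.14 -0.14  0.47] Mtool [ 0.022 -0.01  -0.029]
```

View pics/s5.png

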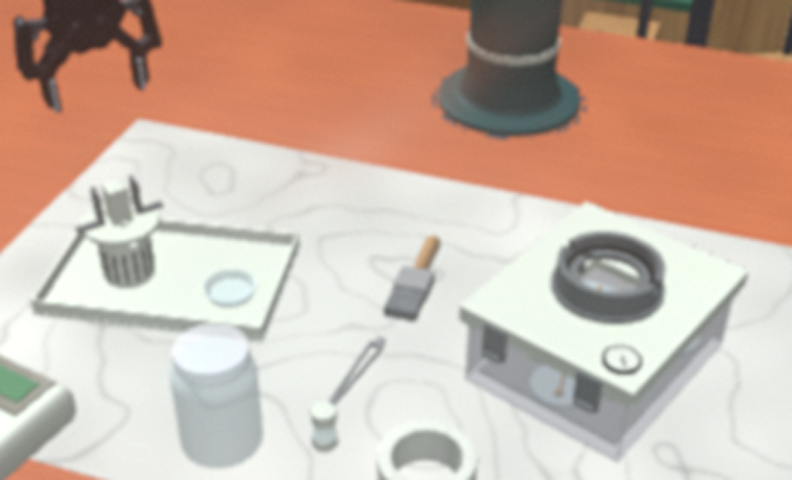

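The canister stands upright in the tray's empty end (body bottom at (128,278)), with the dish at (230,288) and everything else untouched and the gripper clear. Handing in.

```bash
python3 -c "
from bench import job_done
print(job_done())"
```

```text
the job is handed in; nothing more can be done
None
```

The canister was turned to its stop (felt at about 71°, 0.49 Nm), lifted out freely and stood upright in the tray's empty end beside the dish; the job was handed in at about 21 s.

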